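Book in delivered small-parts cases and hang them up

ROBOT

A 6-joint arm with a two-finger parallel gripper is mounted at the origin on the work surface. World frame = base frame: x ahead of the robot, y to its left, z up, the work surface at z = 0. Lengths are in m, angles in rad, forces in N, time in s.
With the tool pointing down it reaches from about 0.3 to 0.775 m from the base axis. Payload 14.6 kg.
Tool frame: the origin (TCP) lies at the centre of the arm's flange, where the gripper is bolted on; the fingertips stand 199 mm ahead of it and the grasp point (between the pads) lies 180 mm ahead of it; z points along the fingers, y is the line along which they close (so a half turn about z gives the same grasp; the last joint's range is limited). The gripper opens to 94 mm and grips with 3 to 60 N. Pads are 16 mm wide; open, the fingers measure 119 mm over their backs; the gripper's body (75 mm by 177 mm) begins 78 mm behind the grasp point.
Start: joints at [-1.339, 0.3, 1.521, -0, 1.321, -0.067], TCP at [0.162, -0.526, 0.405] pointing down, gripper open.
Joint ranges: [-3.03, 3.03], [-0.79, 2.21], [0.23, 2.52], [-1.04, 4.18], [0, 3.07], [-2.55, 2.55]. Speed limits (rad/s): [2.22, 2.22, 2.57, 3.14, 3.14, 3.14].

INTERFACE

Orientations are given as [roll, pitch, yaw] about the fixed x, y, z axes, in that order (R = Rz(yaw) Ry(pitch) Rx(roll)).
In Python, from station import ctrl gives the robot as it stands. The module is installed in compiled form; this text tells all that it offers.
- The arm moves only by the tool servo_tool, never from a script. Its argument "motion" is a list of rows, each a list of 5 numbers: the closure, from 0 (fully open) to 1 (shut), then the shift along the world's x, y, z in cm, then the turn about the world's z in degrees. A call has 1 to 20 rows; each row is the pose to reach, as a shift and turn from the pose commanded when the call began; what a row does not reach only later rows make up. A row lasts 1/8 s, in which the tool goes at most 62.5 mm and 10.7 degrees, less where a joint would pass 70% of its speed; a pose out of reach is approached as far as the arm can. A call with a gripper value outside its range is refused whole. The fingers move at their own pace and stop on an object; "squeeze" is the grip in N (left out, the last holds). Time passes only in rows, so rows that repeat a pose let the fingers close. It gives the time, the measured TCP pose, the force, the opening and the grip force at its end, in the units of the state.
- ctrl.get_obs(): the state, without advancing time (a new reading comes with each control period).
- ctrl.camera(name): name is "side" or "top"; returns a dict with "image" (480x640x3 uint8, red, green, blue), "fx", "fy", "cx", "cy" (pixels), "camera_from_world" (4x4, takes a point from world to camera coordinates). Camera axes: x right, y up, looking along -z (the intrinsics and any distortion apply to the point x, -y, -z); pixel columns grow to the right and rows downward; lengths in m; the calibration is good to about 2 mm. A picture is of the moment at which its call begins. There is no depth.
- ctrl.hand_in(): hands the job in; it is judged then, once.
The state is a dict: "time_s": time; "qpos": joint angles; "joint_vel": joint speeds; "tau": joint torques, N m; "ee_pos": TCP position; "eef_rot": TCP orientation; "force": force on the tool from outside, world axes, zero at the start; "moment": the same for the moment, N m; "grip_width": finger opening in m; "grip_force": force on a finger pad.
Only numpy, scipy, OpenCV 4.12 (cv2) and the standard library are available. Lean on these libraries where they do the work, as an engineer would, in place of code of your own. Each camera call takes 0.05 s, during which the arm holds its last target. There are 200 camera calls.

TASK

Book in the cases standing on the bench: take the stick scanner from its cup and, working through the cases from the robot's left to its right (the left one has the largest y), aim its window squarely at the middle of each sloping label from about 6 cm away and hold it still there for a second. Then stand the scanner back in its cup and hang every case by its hole on the peg stand, one case to a peg, any peg, with its back flush against the board. The cases stay standing on the bench until all are scanned; leave the tin and the carton where they are.

Things in the scene. Friction and masses are not known exactly. Their poses are not given: they have to be found in the camera images.
- case_left_mid (a point): Centre of the left small-parts case (hard grey plastic, 180 g, all alike), 46 mm above its foot; z up, x from front to back, y along its width. It stands on the bench, front towards the robot within 0.3 rad at the start; its contents lie low. Pinch it by its 48 mm wide sides from above, pads about 50 mm above the foot. The left case has the largest world y. None when not delivered this time.
- case_left_label (a point): Centre of the white bar-code label (24 x 36 mm) on the sloping top of the left case, 52 mm above the foot and 2.5 mm in front of the case's middle; its z is the outward normal of the label (25 degrees from vertical, leaning to the case's front), its y is along the case's width.
- case_left_hole (a point): Centre of the hanging hole of the left case: 21.5 mm behind the case's middle, 77 mm above its foot; the hole's axis is the case's x.
- case_centre_mid (a point): Centre of the centre small-parts case (hard grey plastic, 180 g, all alike), 46 mm above its foot; z up, x from front to back, y along its width. It stands on the bench, front towards the robot within 0.3 rad at the start; its contents lie low. Pinch it by its 48 mm wide sides from above, pads about 50 mm above the foot. The left case has the largest world y. None when not delivered this time.
- case_centre_label (a point): Centre of the white bar-code label (24 x 36 mm) on the sloping top of the centre case, 52 mm above the foot and 2.5 mm in front of the case's middle; its z is the outward normal of the label (25 degrees from vertical, leaning to the case's front), its y is along the case's width.
- case_centre_hole (a point): Centre of the hanging hole of the centre case: 21.5 mm behind the case's middle, 77 mm above its foot; the hole's axis is the case's x.
- case_right_mid (a point): Centre of the right small-parts case (hard grey plastic, 180 g, all alike), 46 mm above its foot; z up, x from front to back, y along its width. It stands on the bench, front towards the robot within 0.3 rad at the start; its contents lie low. Pinch it by its 48 mm wide sides from above, pads about 50 mm above the foot. The left case has the largest world y. None when not delivered this time.
- case_right_label (a point): Centre of the white bar-code label (24 x 36 mm) on the sloping top of the right case, 52 mm above the foot and 2.5 mm in front of the case's middle; its z is the outward normal of the label (25 degrees from vertical, leaning to the case's front), its y is along the case's width.
- case_right_hole (a point): Centre of the hanging hole of the right case: 21.5 mm behind the case's middle, 77 mm above its foot; the hole's axis is the case's x.
- scanner_mid (a point): Centre of the stick scanner (black plastic, 150 g): upright bar 140 mm long along its z, section 30 mm (its x) by 36 mm (its y), its lowest 22 mm narrowed to 22 x 28 mm. This point is half-way up, 70 mm above the window. It stands in its cup with 45 mm of cup round its foot; grip its upper part across the 36 mm.
- scanner_window (a point): The scanner's reading window, in the middle of its foot; it looks along the scanner's own -z. Same axes as scanner_mid.
- cup_floor (a point): Centre of the inner floor of the fixed grey scanner cup, 6 mm above the bench; the inside is 40 mm along its x and 46 mm along its y, walls rise to 45 mm above the bench; the scanner stands in it with x along x (either way round). It may be on the left or the right of the bench.
- peg_left (a point): Root of the left peg of the fixed peg stand, on the front face of its white board, 200 mm above the bench. The steel peg is 6 mm thick and 50 mm long and points along the stand's -x (towards the robot), rising at 12 degrees. Pegs are 95 mm apart along the stand's y. The board is 320 mm wide and reaches from 70 mm to 205 mm above the bench.
- home_left (a point): Where the centre of a case's hanging hole lies when the case hangs on the left peg with its back flush on the board: 2.5 mm in front of the board and 5.5 mm below the peg's root.
- peg_centre (a point): Root of the centre peg of the fixed peg stand, on the front face of its white board, 200 mm above the bench. The steel peg is 6 mm thick and 50 mm long and points along the stand's -x (towards the robot), rising at 12 degrees. Pegs are 95 mm apart along the stand's y. The board is 320 mm wide and reaches from 70 mm to 205 mm above the bench.
- home_centre (a point): Where the centre of a case's hanging hole lies when the case hangs on the centre peg with its back flush on the board: 2.5 mm in front of the board and 5.5 mm below the peg's root.
- peg_right (a point): Root of the right peg of the fixed peg stand, on the front face of its white board, 200 mm above the bench. The steel peg is 6 mm thick and 50 mm long and points along the stand's -x (towards the robot), rising at 12 degrees. Pegs are 95 mm apart along the stand's y. The board is 320 mm wide and reaches from 70 mm to 205 mm above the bench.
- home_right (a point): Where the centre of a case's hanging hole lies when the case hangs on the right peg with its back flush on the board: 2.5 mm in front of the board and 5.5 mm below the peg's root.
- scanner: The scanner, origin in the middle of its foot (at the window), z along its length towards the top.
- case_left: The left case, origin at the centre of its foot. A box 48 mm deep (x from -24 to +24) and 48 mm wide (y), 42 mm high in front (-x), its top sloping up at 25 degrees to 62 mm at x = +19; behind that a flat tab 5 mm thick (x = +19 to +24), as wide as the case, rises to 92 mm above the foot, with a rectangular hole 24 mm wide and 18 mm high centred 77 mm above the foot.
- case_centre: The centre case, origin at the centre of its foot. A box 48 mm deep (x from -24 to +24) and 48 mm wide (y), 42 mm high in front (-x), its top sloping up at 25 degrees to 62 mm at x = +19; behind that a flat tab 5 mm thick (x = +19 to +24), as wide as the case, rises to 92 mm above the foot, with a rectangular hole 24 mm wide and 18 mm high centred 77 mm above the foot.
- case_right: The right case, origin at the centre of its foot. A box 48 mm deep (x from -24 to +24) and 48 mm wide (y), 42 mm high in front (-x), its top sloping up at 25 degrees to 62 mm at x = +19; behind that a flat tab 5 mm thick (x = +19 to +24), as wide as the case, rises to 92 mm above the foot, with a rectangular hole 24 mm wide and 18 mm high centred 77 mm above the foot.
- tin: A labelled tin, 64 mm across and 85 mm high, at the other side of the bench from the scanner cup; origin under its foot. Leave alone.
- carton: A brown carton 90 x 70 x 50 mm at one side; origin under its foot. Leave alone.
Things that resemble listed ones, but are neither listed nor needed, are in the scene too. Of the things shaped like the scanner, the black one is meant. What is shaped like the case_centre but blue is not meant.

How it is judged:
By the outcome, as a careful person would: the job done as asked, in the order asked, and still so for the second after the job is handed in, with the robot touching nothing.
Of case_left, case_centre, case_right only 2 to 3 are there at a start; the rules pass over those that are not, and their reading is None.
At some moment in a run one of case_left, case_centre, case_right may be knocked a few centimetres aside while the robot is not near it.
It also fails if it takes over 210 s, if anything falls off the work surface, if the arm or the gripper's body presses on something with over 40 N, if the wrist force passes 120 N, or if a joint passes its speed limit or range.

## Working session

There is one attempt and no reset: what is moved stays moved. The work goes in short steps, Python scripts to look and compute and a tool call to move; the robot and the scene stay as the last step left them, time stands still between calls to the robot, and variables do not carry over. Pictures are saved under pics/ and viewed, at most 14 in all, crops included, and the job is handed in when it is done.

Besides the shell and the picture viewer there is one more tool, called in YAML: its name, and indented under it one key for each argument. servo_tool: Moves the arm, as the interface text tells. Its arguments: {"type":"object","properties":{"motion":{"type":"array","items":{"type":"array","items":{"type":"number"}}},"squeeze":{"type":"number"}},"required":["motion"]}

```bash
mkdir -p pics
cat > h.py <<'E'
import numpy as np, cv2
from station import ctrl
def snap(name,fn=None,crop=None,scale=1):
    c=ctrl.camera(name); im=c["image"][:,:,::-1].copy()
    if fn:
        o=im
        if crop: x0,y0,x1,y1=crop; o=im[y0:y1,x0:x1]
        if scale!=1: o=cv2.resize(o,None,fx=scale,fy=scale,interpolation=cv2.INTER_CUBIC)
        cv2.imwrite("pics/"+fn,o)
    np.savez("cam_%s.npz"%name,im=im,k=[c["fx"],c["fy"],c["cx"],c["cy"]],T=c["camera_from_world"])
    return c
def proj(c,P):
    P=np.atleast_2d(P);T=np.array(c["camera_from_world"]);q=P@T[:3,:3].T+T[:3,3]
    return np.c_[c["cx"]+c["fx"]*q[:,0]/-q[:,2], c["cy"]-c["fy"]*q[:,1]/-q[:,2]]
def at_z(c,uv,z):
    T=np.array(c["camera_from_world"]);R=T[:3,:3];o=-R.T@T[:3,3]
    d=R.T@np.array([(uv[0]-c["cx"])/c["fx"],-(uv[1]-c["cy"])/c["fy"],-1.])
    return o+d*(z-o[2])/d[2]
def tri(cs,uvs):
    A=[];b=[]
    for c,uv in zip(cs,uvs):
        o=at_z(c,uv,1.);d=at_z(c,uv,0.)-o;d/=np.linalg.norm(d);M=np.eye(3)-np.outer(d,d);A.append(M);b.append(M@o)
    return np.linalg.solve(sum(A),sum(b))
def load(name):
    z=np.load("cam_%s.npz"%name);k=z["k"]
    return dict(image=z["im"],fx=k[0],fy=k[1],cx=k[2],cy=k[3],camera_from_world=z["T"])
E
python3 - <<'E'
from h import *
for n in("top","side"):
    c=snap(n,n+"0.png");T=np.array(c["camera_from_world"]);print(n,c["fx"],c["fy"],c["cx"],c["cy"],[k for k in c],-T[:3,:3].T@T[:3,3],T[:3,:3].round(3).tolist())
print(ctrl.get_obs())
E
```

```text
top 541.1842904273146 541.1842904273146 328.10297837017697 242.8369340051552 ['image', 'fx', 'fy', 'cx', 'cy', 'camera_from_world'] [ 0.29059439 -0.04608153  1.46666041] [[0.066, -0.998, -0.001], [0.977, 0.065, 0.202], [-0.201, -0.014, 0.979]]
side 515.1374026298861 515.1374026298861 315.5073277079717 232.30124867988707 ['image', 'fx', 'fy', 'cx', 'cy', 'camera_from_world'] [0.03818626 0.62472269 0.84333916] [[-0.801, -0.598, -0.021], [0.375, -0.529, 0.762], [-0.467, 0.602, 0.648]]
{'time_s': 0.1, 'qpos': array([-1.33857266e+00,  3.00417611e-01,  1.52152377e+00,  1.41336415e-05,
        1.32071794e+00, -6.65930403e-02]), 'joint_vel': array([-0.00148733, -0.00065952, -0.00149266, -0.00045745,  0.00031503,
        0.00016142]), 'tau': array([ 1.84090430e-03, -5.32643938e+01, -3.53283298e+01,  7.09692109e-02,
        2.33749469e-02, -7.70705014e-05]), 'ee_pos': array([ 0.1619089 , -0.52559627,  0.40413981]), 'eef_rot': array([-3.14052927e+00, -8.46395799e-05,  2.98813153e-01]), 'force': array([-0.13574115, -0.60684095,  0.26075421]), 'moment': array([0.01414798, 0.00803171, 0.00495516]), 'grip_force': 0.0, 'grip_width': 0.09395519012113741}
```

View pics/top0.png

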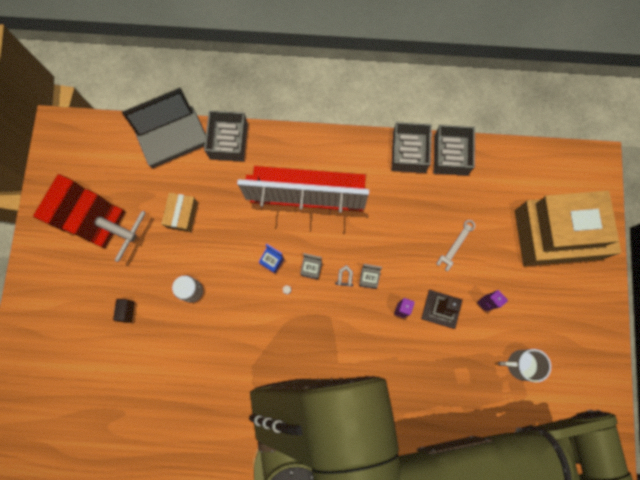

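View pics/side0.png

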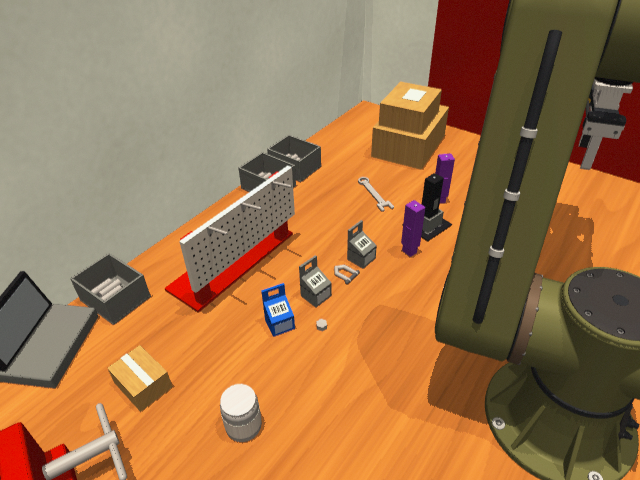

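Left/right grey cases are at top (311,267) and (370,277); the blue case at (270,259) is a decoy. The black scanner is in its cup at (445,307), with purple decoys at (405,308) and (492,300). There is a tin at (186,289), cartons at (180,212) and (570,225), and a stand with board edge from (240,186) to (368,196). I'll take close crops of the cases and scanner next.

Run:
```python
from h import *
def comp(parts,fn):
    cv2.imwrite("pics/"+fn,np.vstack([np.hstack(r) for r in parts]))
def cr(im,x,y,w,h,s):
    o=cv2.resize(im[y:y+h,x:x+w],None,fx=s,fy=s,interpolation=cv2.INTER_CUBIC)
    for i in range(0,w,10): cv2.line(o,(i*s,0),(i*s,6 if (x+i)%50 else 14),(0,255,255),1)
    for i in range(0,h,10): cv2.line(o,(0,i*s),(6 if (y+i)%50 else 14,i*s),(0,255,255),1)
    cv2.putText(o,"%d,%d x%d"%(x,y,s),(16,14),0,.45,(0,255,255),1);return o
t=load("top");s=load("side")
a=t["image"];b=s["image"]
comp([[cr(a,290,240,100,60,4),cr(a,390,270,100,60,4)],[cr(b,290,215,100,90,4),cr(b,390,140,100,90,4)]],"c1.png")
comp([[cr(a,230,160,160,80,5)],[np.hstack([cr(b,160,160,160,40+10,5)])]],"c2.png")
# rough 3D
for n,uv,ws in [("L",(311,267),(0.05,)),("R",(370,277),(0.05,)),("scan top",(453,305),(0.146,)),("board L",(240,183),(0.205,)),("board R",(368,192),(0.205,))]:
    print(n,at_z(t,uv,ws[0]).round(4),proj(s,at_z(t,uv,ws[0])).round(1))
```

```text
L [0.5136 0.0157 0.05  ] [[315.8 281. ]]
R [ 0.4972 -0.1415  0.05  ] [[362.2 244.1]]
scan top [ 0.428 -0.34   0.146] [[434.3 179.3]]
board L [0.6843 0.1966 0.205 ] [[184.4 241.7]]
board R [ 0.682  -0.1157  0.205 ] [[289.4 167.3]]
```

View pics/c1.png

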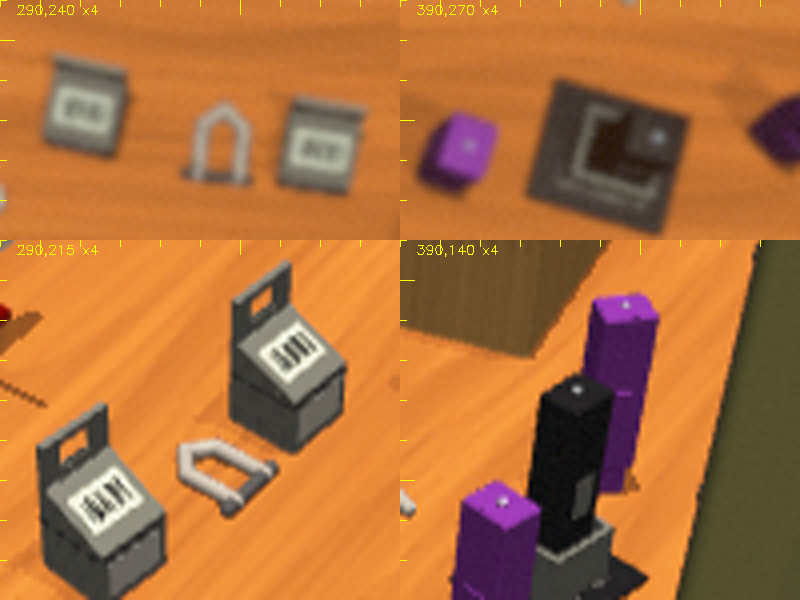

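View pics/c2.png

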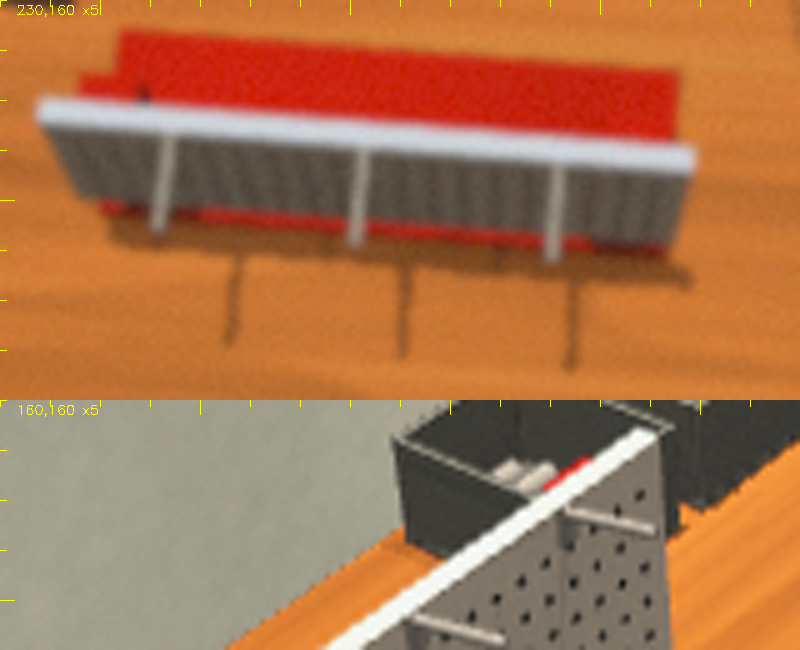

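```bash
cat >> h.py <<'E'
from scipy.optimize import least_squares
def fit(obs,x0,zoff=0):
    """obs: list (cam, local xyz, uv); fits x,y,yaw."""
    def f(p):
        c,s=np.cos(p[2]),np.sin(p[2]);r=[]
        for cam,P,uv in obs:
            w=[p[0]+c*P[0]-s*P[1],p[1]+s*P[0]+c*P[1],P[2]];r+=list(proj(cam,w)[0]-uv)
        return np.array(r)
    q=least_squares(f,x0,loss="soft_l1");return q.x,f(q.x)
CASE=[(.024,.024,.092),(.024,-.024,.092),(-.024,.024,.042),(-.024,-.024,.042)]
def fitcase(t,s,tu,su,x0):
    return fit([(t,P,u) for P,u in zip(CASE,tu) if u]+[(s,P,u) for P,u in zip(CASE,su) if u],x0)
def show(n,r): print(n,r[0][:2].round(4),"yaw deg",np.degrees(r[0][2]).round(2),"res",r[1].round(1))
E
python3 - <<'E'
from h import *
t=load("top");s=load("side")
show("L",fitcase(t,s,[(303.5,254.5),(322,257.5),(301,275),(318.5,279)],[(299.5,265),(316.2,256),(317.2,294),(330.8,283.2)],[.51,.016,0]))
show("R",fitcase(t,s,[(363,264.5),(381.5,267),(359.2,286.2),(377.5,288.2)],[(348,229.2),(362.7,220.5),(363.2,256.2),(376.2,246.2)],[.497,-.14,0]))
print("dot",tri([t,s],[(454.2,304),(434.2,177.5)]))
for a,b in((.015,.018),(.018,.015)):
  for y in(-.3,.3):
    cs=[(a,b,.146),(-a,b,.146),(-a,-b,.146),(a,-b,.146)]
    show("scan",fit([(s,P,u) for P,u in zip(cs,[(425,179),(437,183.2),(443.2,177),(432,173.2)])]+[(t,(0,0,.146),(454.2,304))],[.428,-.34,y]))
p=[(t,(-.049,.095,.2104),(261.6,206)),(t,(-.049,0,.2104),(301.2,208.8)),(t,(-.049,-.095,.2104),(340.4,212)),(s,(-.049,-.095,.2104),(290.6,185.6)),(s,(-.049,0,.2104),(260.6,208)),
(t,(0,.16,.205),(238.4,184.4)),(t,(0,-.16,.205),(368.8,194)),(s,(0,-.16,.205),(292,166.4))]
show("stand",fit(p,[.68,.04,0]))
# base plate corners
print([at_z(t,(390+x/4,270+y/4),.003)[:2].round(4) for x,y in((158,78),(290,118),(260,235),(127,195))])
E
```

```text
L [0.5128 0.0142] yaw deg -7.85 res [ 0.4 -0.6  0.1  0.1 -0.1 -0.2  0.1 -0.6  0.4  2.  -0.2 -0.4 -0.5  1.
  1.6 -0.2]
R [ 0.4968 -0.1416] yaw deg -6.59 res [ 0.6 -0.4  0.5  0.4  0.1 -1.4 -0.3 -0.1  0.   1.6 -1.1  0.3  0.5  0.5
  0.7  0. ]
dot [ 0.4300371  -0.34228134  0.14915472]
scan [ 0.4302 -0.344 ] yaw deg 0.38 res [-0.1  0.7 -0.4  0.7  0.2 -0.3 -0.1 -0.5  0.4  0.2]
scan [ 0.4302 -0.344 ] yaw deg 0.38 res [-0.1  0.7 -0.4  0.7  0.2 -0.3 -0.1 -0.5  0.4  0.2]
scan [ 0.4303 -0.3438] yaw deg -4.63 res [-0.8 -0.7  0.4  0.7  0.9  1.2 -1.1 -0.4  0.4  0.1]
scan [ 0.4303 -0.3438] yaw deg -4.63 res [-0.8 -0.7  0.4  0.7  0.9  1.2 -1.1 -0.4  0.4  0.1]
stand [0.6778 0.0413] yaw deg -0.5 res [ 0.6 -0.4  0.3 -0.4  0.6 -0.7 -0.1  0.9 -0.1  0.8 -0.5  0.5  0.3  0.3
  0.1  1. ]
[array([ 0.4806, -0.3075]), array([ 0.4594, -0.3972]), array([ 0.3798, -0.3785]), array([ 0.4005, -0.289 ])]
```

The two delivered cases are left at (0.513, 0.014) and right at (0.497, -0.142). The scanner is at (0.430, -0.343) with cup yaw about -13°, and the stand origin is at (0.678, 0.041). All heights and reaches are plausible. The tool only yaws, so the scanner needs to be tilted 25° in the grip by pivoting its foot on the cup rim. I'm going above it now.

servo_tool:
  motion:
    - [0,4.5,3,0,-5]
    - [0,9,6,0,-10]
    - [0,13.5,9,0,-15]
    - [0,18,12,0,-20]
    - [0,22.5,15,0,-25]
    - [0,26.8,18.3,0,-30]
    - [0,26.8,18.3,0,-30]
    - [0,26.8,18.3,0,-30]
    - [0,26.8,18.3,0,-30]

```text
time_s: 1.23
ee_pos: [0.4291, -0.3434, 0.4046]
eef_rot: [3.142, 0.0, -0.226]
force: [-0.4, -0.4, 0.3]
grip_width: 0.0939
grip_force: 0.0
```

Run:
```python
from h import *
c=snap("side","s1.png",(360,60,560,260),3)
print(ctrl.get_obs()["ee_pos"],ctrl.get_obs()["eef_rot"])
```

```text
[ 0.4290686  -0.34344196  0.40467183] [ 3.14152823e+00  4.16778735e-05 -2.26059012e-01]
```

View pics/s1.png

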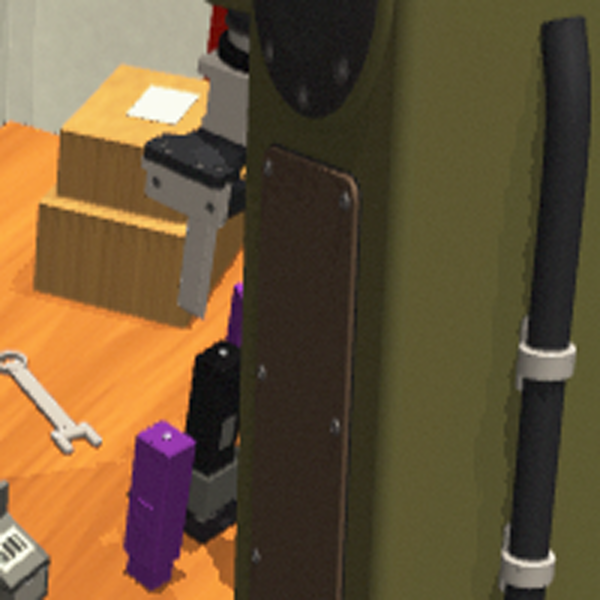

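The fingers hang above the scanner at crop (215,345), with the purple decoys clear to either side. Descending and gripping.

servo_tool:
  motion:
    - [0,0.1,0,-4,0]
    - [0,0.1,0,-8,0]
    - [0,0.1,0,-10.3,0]
    - [0,0.1,0,-10.3,0]
    - [0.3,0.1,0,-10.3,0]
    - [0.6,0.1,0,-10.3,0]
    - [1,0.1,0,-10.3,0]
    - [1,0.1,0,-10.3,0]
    - [1,0.1,0,-10.3,0]
    - [1,0.1,0,-10.3,0]
    - [1,0.1,0,-10.3,0]
    - [1,0.1,0,-10.3,0]
  squeeze: 12

```text
time_s: 2.78
ee_pos: [0.4309, -0.3426, 0.3017]
eef_rot: [3.142, -0.0, -0.225]
force: [-0.3, -0.6, -0.2]
grip_width: 0.036
grip_force: 12.0
```

servo_tool:
  motion:
    - [1,0,0,1.1,0]
    - [1,0,0,2.2,0]
    - [1,0,0,2.2,0]
    - [1,-0.8,0.2,2.2,0]
    - [1,-1.3,0.3,2.2,0]
    - [1,-1.8,0.4,2.2,0]
    - [1,-2.3,0.5,2.2,0]
    - [1,-2.8,0.6,2.2,0]
    - [1,-3.3,0.8,2.2,0]
    - [1,-3.8,0.9,2.2,0]
    - [1,-4.3,1.0,2.2,0]
    - [1,-4.8,1.1,2.2,0]
    - [1,-5.2,1.2,2.2,0]
    - [1,-5.2,1.2,2.2,0]
    - [1,-5.2,1.2,2.2,0]

```text
time_s: 4.65
ee_pos: [0.3788, -0.3306, 0.3236]
eef_rot: [-3.141, 0.001, -0.225]
force: [-0.7, 0.3, -1.9]
grip_width: 0.0363
grip_force: 12.0
```

servo_tool:
  motion:
    - [1,0,0,2,0]
    - [1,0,0,6,0]
    - [1,2,6,10,3]
    - [1,4,12,10,6]
    - [1,6,18,10,6]
    - [1,7,23,10,6]
    - [1,7,23,10,6]
    - [1,7,23,10,6]
    - [1,7,23,10,6]
  squeeze: 40

```text
time_s: 5.78
ee_pos: [0.4487, -0.1018, 0.4235]
eef_rot: [3.141, 0.0, -0.122]
force: [-0.4, 0.0, -0.9]
grip_width: 0.0359
grip_force: 40.0
```

Run:
```python
from h import *
t=snap("top");c=snap("side","s2.png",(240,100,440,300),3)
p=ctrl.get_obs()["ee_pos"];print(p,ctrl.get_obs()["eef_rot"],proj(c,[p-[0,0,.18]]),proj(t,[p-[0,0,.18]]))
```

```text
[ 0.44873455 -0.10169202  0.42354901] [ 3.14155482e+00  2.53962350e-04 -1.22004510e-01] [[375.60442735 191.30164567]] [[357.75970708 285.05826443]]
```

View pics/s2.png

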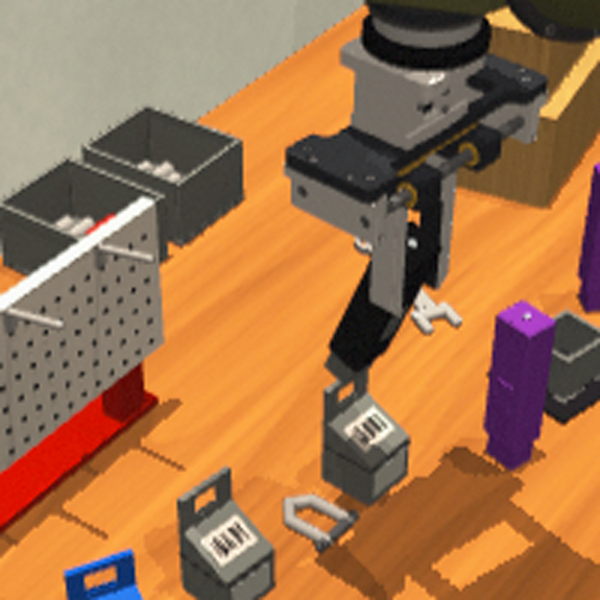

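Run:
```python
from h import *
s=load("side");o=cv2.resize(s["image"][170:240,335:405],None,fx=8,fy=8,interpolation=cv2.INTER_CUBIC)
o=cv2.convertScaleAbs(o,alpha=1.8,beta=20)
for i in range(7): cv2.line(o,(i*80,0),(i*80,10),(0,255,255),1);cv2.line(o,(0,i*80),(10,i*80),(0,255,255),1)
cv2.imwrite("pics/s3.png",o)
```

```text
(no output)
```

View pics/s3.png

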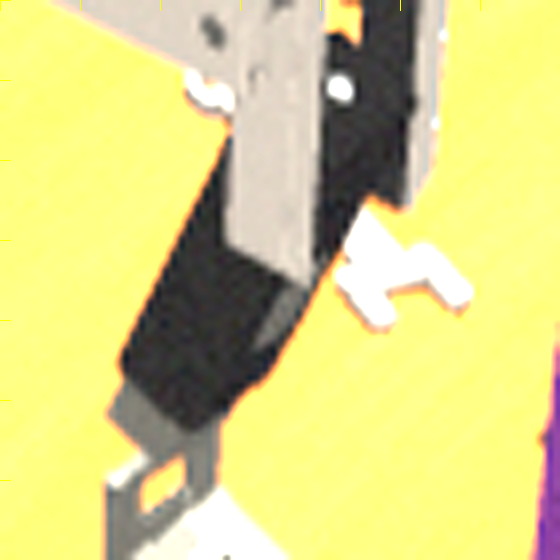

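```bash
cat >> h.py <<'E'
def scan_pt(p,yaw,th,h,dx,L):
    """world of scanner-local L; p grasp point, lean th to tool -x, h grip height on scanner"""
    q=np.array(L,float)-[dx,0,h];c,s=np.cos(th),np.sin(th)
    q=np.array([c*q[0]-s*q[2],q[1],s*q[0]+c*q[2]]);c,s=np.cos(yaw),np.sin(yaw)
    return p+np.array([c*q[0]-s*q[1],s*q[0]+c*q[1],q[2]])
E
python3 - <<'E'
from h import *
s=load("side");p=np.array([.44873,-.10169,.42355-.18]);yaw=-.122
O=[((.015,.018,.022),(350.25,215.6)),((-.015,.018,.022),(359.4,223.75)),((-.015,-.018,.022),(368.1,217.25)),((0,0,.14),(377.6,181)),((.011,.014,0),(348.5,221.5))]
f=lambda v:np.ravel([proj(s,scan_pt(p,yaw,v[0],v[1],v[2],L))[0]-u for L,u in O])
r=least_squares(f,[.43,.116,0]);print(np.degrees(r.x[0]),r.x,r.fun.round(1),"window",scan_pt(p,yaw,*r.x,(0,0,0)))
f2=lambda v:np.ravel([proj(s,scan_pt(p+[v[1],v[2],0],yaw,v[0],.1157,0,L))[0]-u for L,u in O])
r=least_squares(f2,[.43,0,0]);print(np.degrees(r.x[0]),r.x,r.fun.round(1))
E
```

```text
20.896600464035775 [ 0.36471448  0.11318725 -0.00608924] [-1.4 -0.4 -0.6  1.1  1.7 -0.4  0.3 -0.3 -0.1  0.1] window [ 0.49444829 -0.10729547  0.13997949]
20.792427114581944 [ 0.36289631  0.00795162 -0.00576144] [-1.3 -0.4 -0.5  1.   1.6 -0.4  0.2 -0.2  0.   0. ]
```

The scanner is held leaning with its top toward the robot: body step corner at crop (122,365), top dot at (341,88). The fit gives about 21°, so I'll go back and add 4° on the cup rim.

servo_tool:
  motion:
    - [1,-1,-6,0,-2]
    - [1,-2.5,-12,0,-4]
    - [1,-4.5,-18,0,-6]
    - [1,-6.6,-23.1,0,-6]
    - [1,-6.6,-23.1,0,-6]
    - [1,-6.6,-23.1,-4,-6]
    - [1,-6.6,-23.1,-8,-6]
    - [1,-6.6,-23.1,-10,-6]
    - [1,-6.6,-23.1,-10,-6]
    - [1,-6.6,-23.1,-10,-6]
  squeeze: 40

```text
time_s: 7.12
ee_pos: [0.3831, -0.3317, 0.3247]
eef_rot: [3.141, -0.001, -0.225]
force: [-0.2, 0.3, -0.6]
grip_width: 0.0357
grip_force: 40.0
```

servo_tool:
  motion:
    - [1,0,0,0,0]
    - [1,-0.4,0.1,0,0]
    - [1,-0.8,0.2,0,0]
    - [1,-1.2,0.3,0,0]
    - [1,-1.2,0.3,0,0]
    - [1,-1.2,0.3,0,0]
  squeeze: 12

```text
time_s: 7.88
ee_pos: [0.3708, -0.3286, 0.3237]
eef_rot: [3.142, 0.0, -0.225]
force: [0.4, 0.4, -0.3]
grip_width: 0.0362
grip_force: 12.0
```

servo_tool:
  motion:
    - [1,0,0,0,0]
    - [1,0,0,2,0]
    - [1,0,0,6,0]
    - [1,2,6,10,3]
    - [1,4,12,10,6]
    - [1,6,18,10,6]
    - [1,7,23,10,6]
    - [1,7,23,10,6]
    - [1,7,23,10,6]
    - [1,7,23,10,6]
  squeeze: 40

```text
time_s: 9.12
ee_pos: [0.4407, -0.0998, 0.4235]
eef_rot: [3.141, 0.0, -0.122]
force: [0.2, 0.5, -0.1]
grip_width: 0.0358
grip_force: 40.0
```

Run:
```python
from h import *
t=snap("top");s=snap("side")
z=lambda im,x,y:cv2.convertScaleAbs(cv2.resize(im[y:y+75,x:x+50],None,fx=8,fy=8,interpolation=cv2.INTER_CUBIC),alpha=1.8,beta=20)
T=t["image"][:,:,::-1];S=s["image"][:,:,::-1]
p=ctrl.get_obs()["ee_pos"];g=p-[0,0,.18];print(p,ctrl.get_obs()["eef_rot"],proj(s,g),proj(t,g))
cv2.imwrite("pics/s4.png",np.hstack([z(S,335,165),z(T,330,230)]))
```

```text
[ 0.44071888 -0.09967435  0.4235773 ] [ 3.14153376e+00  2.01833468e-04 -1.21973515e-01] [[378.55128386 193.15986397]] [[356.67718564 288.50790688]]
```

View pics/s4.png

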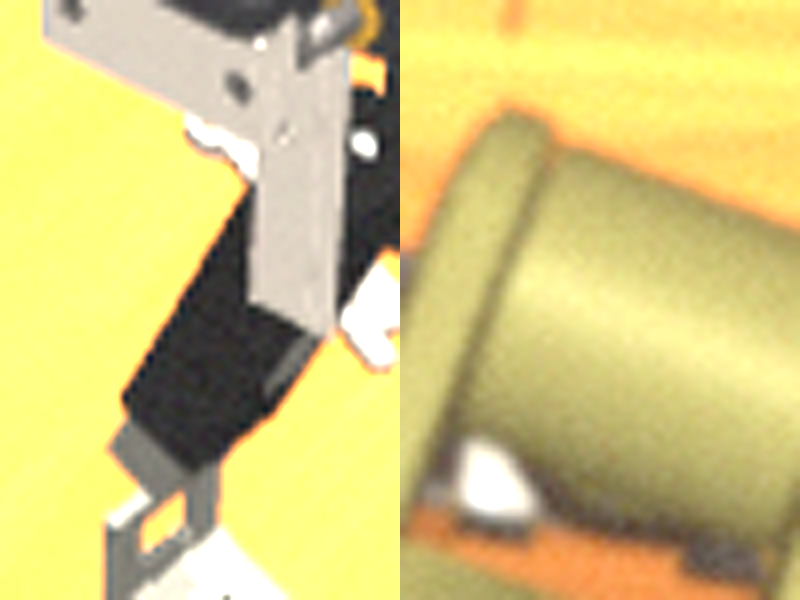

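Run:
```python
from h import *
s=load("side");p=np.array([.44072,-.09967,.42358-.18]);yaw=-.122
O=[((.015,.018,.022),(350.25,215.0)),((-.015,.018,.022),(359.4,223.75)),((-.015,-.018,.022),(368.75,216.9)),((0,0,.14),(380.5,182.9)),((.011,.014,0),(348.5,220.75))]
f=lambda v:np.ravel([proj(s,scan_pt(p,yaw,v[0],v[1],v[2],L))[0]-u for L,u in O])
r=least_squares(f,[.43,.116,0]);print(np.degrees(r.x[0]),r.x,r.fun.round(1),"window",scan_pt(p,yaw,*r.x,(0,0,0)))
f2=lambda v:np.ravel([proj(s,scan_pt(p+[v[1],v[2],0],yaw,v[0],.1157,0,L))[0]-u for L,u in O])
r=least_squares(f2,[.43,0,0]);print(np.degrees(r.x[0]),r.x,r.fun.round(1))
# dx=-.003 fixed compromise for targets
for th in(25,):
 for n,(x,y,yw) in dict(L=(.5128,.0142,-7.85),R=(.4968,-.1416,-6.6)).items():
  yw=np.radians(yw);lab=np.array([x-.0025*np.cos(yw),y-.0025*np.sin(yw),.052]);nrm=np.array([-np.sin(.4363)*np.cos(yw),-np.sin(.4363)*np.sin(yw),np.cos(.4363)])
  w=lab+.06*nrm
  for dx in(0,-.003,-.006):
   g=w-scan_pt(np.zeros(3),yw,np.radians(th),.115,dx,(0,0,0));print(n,dx,"TCP",(g+[0,0,.18]).round(4),"win",w.round(3),"dmove cm",((g+[0,0,.18]-[.4407,-.0997,.4236])*100).round(2),"turn",np.degrees(yw-yaw).round(1))
```

```text
24.20699348101626 [ 0.42249174  0.11394654 -0.00781631] [-1.  -0.3 -0.4  1.   1.2 -0.1  0.3 -0.4 -0.2 -0.1] window [ 0.49417076 -0.10622354  0.14285772]
24.116134408648517 [ 0.42090595  0.00971011 -0.00624611] [-0.9 -0.4 -0.3  0.9  1.2 -0.2  0.1 -0.2 -0.  -0.1]
L 0 TCP [0.4371 0.0246 0.3906] win [0.485 0.018 0.106] dmove cm [-0.36 12.43 -3.3 ] turn -0.9
L -0.003 TCP [0.4344 0.025  0.3893] win [0.485 0.018 0.106] dmove cm [-0.63 12.47 -3.43] turn -0.9
L -0.006 TCP [0.4317 0.0254 0.3881] win [0.485 0.018 0.106] dmove cm [-0.9  12.51 -3.55] turn -0.9
R 0 TCP [ 0.4209 -0.1328  0.3906] win [ 0.469 -0.138  0.106] dmove cm [-1.98 -3.31 -3.3 ] turn 0.4
R -0.003 TCP [ 0.4181 -0.1325  0.3893] win [ 0.469 -0.138  0.106] dmove cm [-2.26 -3.28 -3.43] turn 0.4
R -0.006 TCP [ 0.4154 -0.1322  0.3881] win [ 0.469 -0.138  0.106] dmove cm [-2.53 -3.25 -3.55] turn 0.4
```

Run:
```python
from h import *
s=load("side");g=np.array([.44072,-.09967,.42358-.18]);yaw=-.122
print(proj(s,[scan_pt(g,yaw,0,0,0,L) for L in((.008,.0305,-.019),(-.008,.0305,-.019))]),"seen (365.9,202.5) (376.3,207.5)")
```

```text
[[365.08208473 206.18373149]
 [371.43396356 209.54147908]] seen (365.9,202.5) (376.3,207.5)
```

Tilt is now about 24°, which is close enough to square. Moving to the left case's label.

servo_tool:
  motion:
    - [1,-0.2,4,0,0]
    - [1,-0.4,8,0,0]
    - [1,-0.9,12.4,0,-1]
    - [1,-0.9,12.4,-1.5,-1]
    - [1,-0.9,12.4,-3,-1]
    - [1,-0.9,12.4,-3.6,-1]
    - [1,-0.9,12.4,-3.6,-1]
    - [1,-0.9,12.4,-3.6,-1]

```text
time_s: 10.22
ee_pos: [0.432, 0.025, 0.388]
eef_rot: [-3.142, -0.0, -0.138]
force: [0.4, -0.6, -1.2]
grip_width: 0.036
grip_force: 40.0
```

Run:
```python
from h import *
t=snap("top");s=snap("side")
S=s["image"][:,:,::-1];T=t["image"][:,:,::-1]
p=ctrl.get_obs()["ee_pos"];print(p,ctrl.get_obs()["eef_rot"])
o=cv2.convertScaleAbs(cv2.resize(S[220:320,280:380],None,fx=6,fy=6,interpolation=cv2.INTER_CUBIC),alpha=1.5,beta=10)
cv2.imwrite("pics/s5.png",o)
```

```text
[0.43197054 0.02519799 0.38800689] [-3.14152917e+00 -6.69567699e-04 -1.37833024e-01]
```

View pics/s5.png

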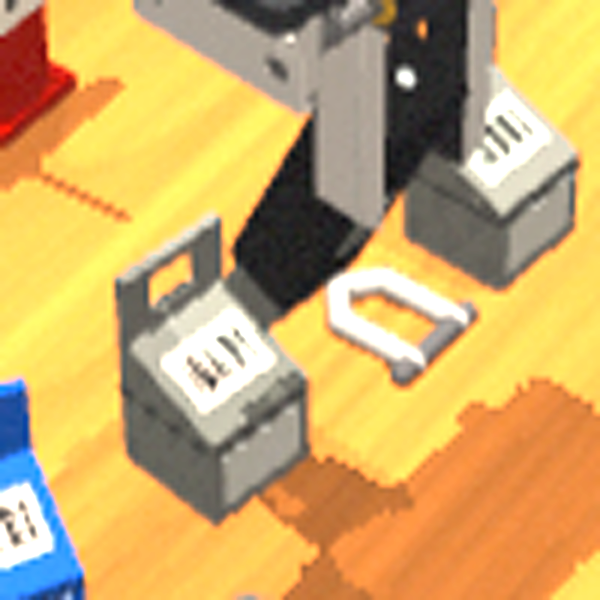

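Run:
```python
from h import *
s=load("side");g=np.array([.43197,.0252,.388-.18]);yaw=-.138
for th,h,dx in((.4225,.114,-.0078),(.4225,.1157,0)):
  P=[scan_pt(g,yaw,th,h,dx,L) for L in((.015,.018,.022),(-.015,.018,.022),(-.015,-.018,.022),(0,0,.14),(0,0,0),(.011,.014,0),(-.011,.014,0),(0,0,-.06))]
  print((proj(s,P)-[280,220])*6, P[4])
yw=np.radians(-7.85);print("case corners",[((proj(s,[.5128+np.cos(yw)*a-np.sin(yw)*b,.0142+np.sin(yw)*a+np.cos(yw)*b,c])[0]-[280,220])*6).round() for a,b,c in CASE+[(-.0025,0,.052)]])
```

```text
[[225.94607579 250.68178287]
 [285.77726265 317.0838159 ]
 [359.70476338 262.05315754]
 [407.34698114  75.55234478]
 [274.25047368 286.46097152]
 [224.09992033 283.67434689]
 [267.08313892 331.5499019 ]
 [225.65602333 363.46516181]] [0.48531687 0.01779104 0.10722272]
[[239.99315668 270.22224512]
 [299.94515696 336.78532445]
 [373.64164664 281.36885755]
 [422.82618825  96.89102991]
 [287.99601105 305.56925804]
 [237.88945254 302.87099296]
 [280.95785422 350.86024757]
 [238.77189347 381.7539954 ]] [0.47896082 0.01867379 0.10247388]
case corners [array([119., 282.]), array([216., 213.]), array([220., 450.]), array([314., 378.]), array([224., 364.])]
```

The picture shows the left label centre at (218,358) and the scanner axis extended by 6 cm hitting (226,363), about 2 mm off. I'll nudge +x 2 mm and hold.

servo_tool:
  motion:
    - [1,0.2,0,0,0]
    - [1,0.2,0,0,0]
    - [1,0.2,0,0,0]
    - [1,0.2,0,0,0]
    - [1,0.2,0,0,0]
    - [1,0.2,0,0,0]
    - [1,0.2,0,0,0]
    - [1,0.2,0,0,0]
    - [1,0.2,0,0,0]
    - [1,0.2,0,0,0]
    - [1,0.2,0,0,0]
    - [1,0.2,0,0,0]
    - [1,0.2,0,0,0]
    - [1,0.2,0,0,0]
    - [1,0.2,0,0,0]
    - [1,0.2,0,0,0]

```text
time_s: 12.32
ee_pos: [0.4339, 0.0254, 0.3876]
eef_rot: [-3.142, 0.0, -0.138]
force: [0.5, -0.0, -1.0]
grip_width: 0.0357
grip_force: 40.0
```

Run:
```python
from h import *
t=snap("top");s=snap("side")
S=s["image"][:,:,::-1];T=t["image"][:,:,::-1]
def whites(im,box):
    x0,y0,x1,y1=box;h=cv2.cvtColor(im[y0:y1,x0:x1],cv2.COLOR_BGR2HSV);m=((h[...,1]<70)&(h[...,2]>170)).astype(np.uint8);m=cv2.morphologyEx(m,1*0+3,np.ones((3,3)))
    n,l,st,c=cv2.connectedComponentsWithStats(m);return [(c[i]+[x0,y0],st[i,4]) for i in range(1,n) if st[i,4]>25]
print(whites(S,(280,200,420,320)))
print("expected R label side",proj(s,[.4943,-.1413,.052]),"L",proj(s,[.5103,.0145,.052]))
```

```text
[(array([383.84883721, 203.46511628]), np.int32(86)), (array([363.91071429, 242.79464286]), np.int32(112)), (array([343.56756757, 271.        ]), np.int32(111)), (array([316.05952381, 279.38095238]), np.int32(168)), (array([283.22727273, 307.26136364]), np.int32(88))]
expected R label side [[363.25850371 243.98047135]] L [[317.35670576 280.64636638]]
```

servo_tool:
  motion:
    - [1,0,0,2,0]
    - [1,0,-3,4,0]
    - [1,-0.5,-7,4,0.5]
    - [1,-1,-11,4,1.2]
    - [1,-1.6,-15.7,4,1.2]
    - [1,-1.6,-15.7,2,1.2]
    - [1,-1.6,-15.7,0,1.2]
    - [1,-1.6,-15.7,0,1.2]
    - [1,-1.6,-15.7,0,1.2]

```text
time_s: 13.55
ee_pos: [0.4181, -0.1316, 0.3885]
eef_rot: [3.141, -0.001, -0.116]
force: [0.0, 1.1, -1.5]
grip_width: 0.0357
grip_force: 40.0
```

Run:
```python
from h import *
t=snap("top");s=snap("side")
S=s["image"][:,:,::-1]
o=ctrl.get_obs();p=o["ee_pos"];print(p,o["eef_rot"])
im=cv2.convertScaleAbs(cv2.resize(S[190:275,320:420],None,fx=6,fy=6,interpolation=cv2.INTER_CUBIC),alpha=1.5,beta=10)
cv2.imwrite("pics/s6.png",im)
g=p-[0,0,.18]
print((proj(s,[scan_pt(g,o["eef_rot"][2],.4225,.114,-.0078,L) for L in((.015,.018,.022),(-.015,.018,.022),(0,0,.14),(0,0,0),(0,0,-.06))])-[320,190])*6)
print((proj(s,[.4943,-.1413,.052])-[320,190])*6)
```

```text
[ 0.41802892 -0.1315528   0.38850131] [ 3.14124584e+00 -1.32797989e-03 -1.16349769e-01]
[[274.60269109 202.51989022]
 [332.6113336  261.49718502]
 [467.55170278  19.9167568 ]
 [312.48596117 239.79818891]
 [255.09840836 321.17307653]]
[[259.55102223 323.8828281 ]]
```

View pics/s6.png

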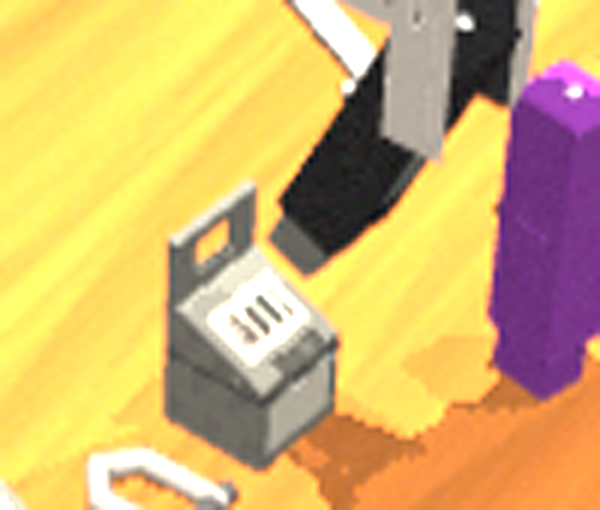

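The right label centre is at (260,318) and the scanner axis hits about (256,320), within 1.5 mm. Holding.

servo_tool:
  motion:
    - [1,0,0,0,0]
    - [1,0,0,0,0]
    - [1,0,0,0,0]
    - [1,0,0,0,0]
    - [1,0,0,0,0]
    - [1,0,0,0,0]
    - [1,0,0,0,0]
    - [1,0,0,0,0]
    - [1,0,0,0,0]
    - [1,0,0,0,0]
    - [1,0,0,0,0]
    - [1,0,0,0,0]
    - [1,0,0,0,0]
    - [1,0,0,0,0]
    - [1,0,0,0,0]

```text
time_s: 15.52
ee_pos: [0.4179, -0.1316, 0.3876]
eef_rot: [-3.142, 0.0, -0.117]
force: [-1.0, -0.4, -2.3]
grip_width: 0.0357
grip_force: 40.0
```

Both scans are done. Going back to the cup, clear over the purple decoy, then straightening the scanner on the rear rim.

servo_tool:
  motion:
    - [1,0,0,4,0]
    - [1,0,0,8,0]
    - [1,-1,-5,8,-2]
    - [1,-2,-10,8,-4]
    - [1,-3,-15,8,-6.2]
    - [1,-3.7,-20,8,-6.2]
    - [1,-3.7,-20,8,-6.2]
    - [1,-3.7,-20,8,-6.2]
    - [1,-3.7,-20,4,-6.2]
    - [1,-3.7,-20,0,-6.2]
    - [1,-3.7,-20,-2,-6.2]
    - [1,-3.7,-20,-4,-6.2]
    - [1,-3.7,-20,-6,-6.2]
    - [1,-3.7,-20,-7.5,-6.2]
    - [1,-3.7,-20,-7.5,-6.2]
    - [1,-3.7,-20,-7.5,-6.2]

```text
time_s: 17.52
ee_pos: [0.3811, -0.3315, 0.3134]
eef_rot: [3.141, -0.001, -0.224]
force: [-0.1, -0.2, -1.2]
grip_width: 0.0357
grip_force: 40.0
```

Run:
```python
from h import *
s=snap("side");t=snap("top");S=s["image"][:,:,::-1];T=t["image"][:,:,::-1]
o=ctrl.get_obs();print(o["ee_pos"],o["eef_rot"],o["force"])
f=lambda I:cv2.convertScaleAbs(cv2.resize(I,None,fx=5,fy=5,interpolation=cv2.INTER_CUBIC),alpha=1.6,beta=15)
cv2.imwrite("pics/s7.png",np.hstack([f(S[150:240,385:465]),f(T[270:360,400:480])]))
```

```text
[ 0.38100579 -0.33160113  0.31338535] [ 3.14097619e+00 -8.56716804e-04 -2.24610819e-01] [ 0.04094599 -0.43902731 -1.16526034]
```

View pics/s7.png

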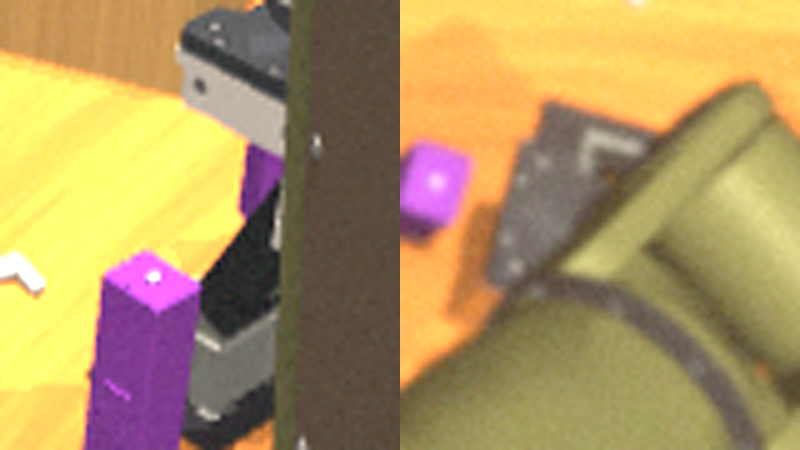

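The foot is in the cup, with the body emerging at (230,300) and no contact force. Straightening now.

servo_tool:
  motion:
    - [1,0,0,0,0]
    - [1,0.5,-0.1,0,0]
    - [1,0.9,-0.2,0,0]
    - [1,1.4,-0.3,0.1,0]
    - [1,1.9,-0.4,0.3,0]
    - [1,2.4,-0.6,0.4,0]
    - [1,2.9,-0.7,0.5,0]
    - [1,3.4,-0.8,0.6,0]
    - [1,3.9,-0.9,0.8,0]
    - [1,4.4,-1.0,0.9,0]
    - [1,4.8,-1.1,1.0,0]
    - [1,5.1,-1.2,1.0,0]
    - [1,5.1,-1.2,1.0,0]
    - [1,5.1,-1.2,1.0,0]
  squeeze: 12

```text
time_s: 19.38
ee_pos: [0.4319, -0.3436, 0.3227]
eef_rot: [3.142, -0.001, -0.225]
force: [1.1, -0.2, -0.8]
grip_width: 0.0359
grip_force: 12.0
```

servo_tool:
  motion:
    - [1,-0.4,0.1,0,0]
    - [1,-0.8,0.2,0,0]
    - [1,-0.8,0.2,0,0]
    - [1,-0.8,0.2,-0.8,0]
    - [1,-0.8,0.2,-1.6,0]
    - [1,-0.8,0.2,-1.6,0]

```text
time_s: 20.12
ee_pos: [0.4239, -0.3415, 0.3056]
eef_rot: [-3.141, 0.001, -0.225]
force: [0.4, 0.1, -1.0]
grip_width: 0.036
grip_force: 12.0
```

servo_tool:
  motion:
    - [1,0,0,-0.2,0]
    - [1,0,0,-0.4,0]
    - [1,0,0,-0.4,0]
    - [1,0,0,-0.4,0]
  squeeze: 5

```text
time_s: 20.62
ee_pos: [0.424, -0.3417, 0.3028]
eef_rot: [3.141, -0.001, -0.225]
force: [1.1, -0.6, 0.6]
grip_width: 0.0359
grip_force: 5.0
```

servo_tool:
  motion:
    - [0.55,0,0,0,0]
    - [0.5,0,0,0,0]
    - [0.4,0,0,0,0]
    - [0.3,0,0,0,0]
    - [0.1,0,0,0,0]
    - [0,0,0,0,0]
    - [0,0,0,0,0]
    - [0,0,0,3,0]
    - [0,0,0,7,0]
    - [0,0,0,11,0]
    - [0,0,6,15,0]
    - [0,0,12,15,0]
    - [0,0,12,15,0]

```text
time_s: 22.25
ee_pos: [0.4237, -0.219, 0.4537]
eef_rot: [3.141, -0.002, -0.222]
force: [0.2, -0.7, -0.7]
grip_width: 0.0938
grip_force: 0.0
```

Run:
```python
from h import *
s=snap("side");t=snap("top");S=s["image"][:,:,::-1];T=t["image"][:,:,::-1]
o=ctrl.get_obs();print(o["ee_pos"],o["eef_rot"],o["force"])
f=lambda I:cv2.convertScaleAbs(cv2.resize(I,None,fx=4,fy=4,interpolation=cv2.INTER_CUBIC),alpha=1.3,beta=10)
cv2.imwrite("pics/s8.png",np.vstack([np.hstack([f(S[140:230,385:485]),f(T[270:360,400:500])]),np.hstack([f(S[215:275,290:390]),f(T[240:300,290:390])])]))
```

```text
[ 0.42394598 -0.22114739  0.4529338 ] [ 3.14125890e+00 -6.44579383e-04 -2.23461832e-01] [ 0.82850841 -0.2087594  -0.27892287]
```

View pics/s8.png

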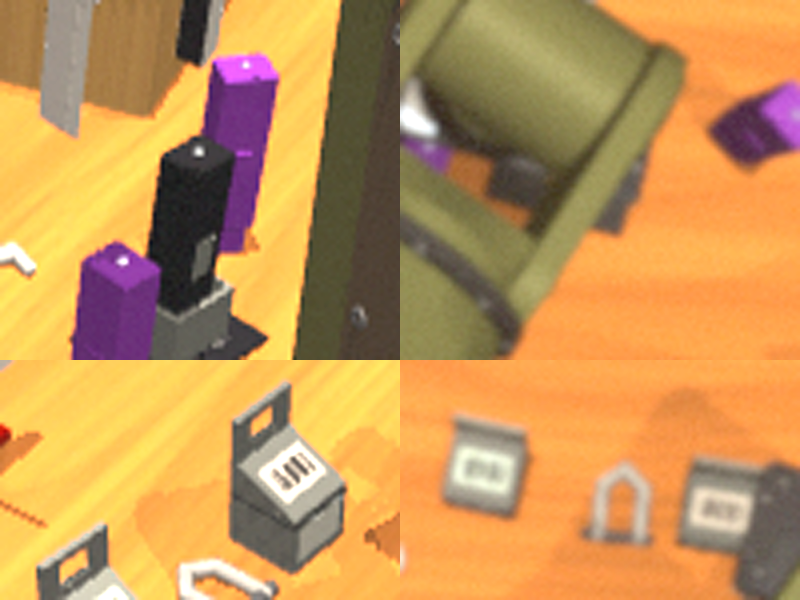

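The scanner stands upright in its cup (dot at (198,152), same place as at the start), and both cases are where they were. Picking the right case.

servo_tool:
  motion:
    - [0.3,3,3,0,3]
    - [0.3,5,6,-3,6]
    - [0.3,7.3,8,-6,6.2]
    - [0.3,7.3,8,-10,6.2]
    - [0.3,7.3,8,-14,6.2]
    - [0.3,7.3,8,-18,6.2]
    - [0.3,7.3,8,-20,6.2]
    - [0.3,7.3,8,-22.2,6.2]
    - [0.3,7.3,8,-22.2,6.2]
    - [0.3,7.3,8,-22.2,6.2]
    - [0.6,7.3,8,-22.2,6.2]
    - [1,7.3,8,-22.2,6.2]
    - [1,7.3,8,-22.2,6.2]
    - [1,7.3,8,-22.2,6.2]
    - [1,7.3,8,-22.2,6.2]
  squeeze: 25

```text
time_s: 24.22
ee_pos: [0.497, -0.1417, 0.2312]
eef_rot: [3.141, -0.001, -0.117]
force: [-1.7, -0.9, 6.6]
grip_width: 0.048
grip_force: 25.0
```

servo_tool:
  motion:
    - [1,0,0,1,0]
    - [1,0,0,4,0]
    - [1,0,0,9,0]
    - [1,0,0,13.7,0]
    - [1,2,3,13.7,3]
    - [1,5,6,13.7,6.2]
    - [1,9.3,8.9,13.7,6.2]
    - [1,9.3,8.9,13.7,6.2]
    - [1,9.3,8.9,13.7,6.2]
    - [1,9.3,8.9,13.7,6.2]

```text
time_s: 25.48
ee_pos: [0.5893, -0.0533, 0.368]
eef_rot: [3.142, -0.0, -0.009]
force: [-0.2, -0.2, -1.1]
grip_width: 0.0475
grip_force: 25.0
```

Run:
```python
from h import *
s=snap("side");t=snap("top");S=s["image"][:,:,::-1];T=t["image"][:,:,::-1]
o=ctrl.get_obs();print(o["ee_pos"],o["eef_rot"],o["force"])
f=lambda I:cv2.convertScaleAbs(cv2.resize(I,None,fx=6,fy=6,interpolation=cv2.INTER_CUBIC),alpha=1.3,beta=10)
cv2.imwrite("pics/s9.png",np.hstack([f(S[150:250,260:330]),f(T[180:280,310:370])]))
c=o["ee_pos"]-[0,0,.2312]
print("tab corners side",((proj(s,[c+P for P in CASE])-[260,150])*6).round(),"peg tip/root",((proj(s,[[.628,-.053,.2104],[.677,-.0537,.2]])-[260,150])*6).round())
print("top",((proj(t,[c+P for P in CASE])-[310,180])*6+[420,0]).round(),((proj(t,[[.628,-.053,.2104],[.677,-.0537,.2]])-[310,180])*6+[420,0]).round())
```

```text
[ 0.58943717 -0.05322965  0.36806277] [ 3.14155756e+00 -3.98559275e-04 -9.36648472e-03] [ 0.46048121 -0.42882649 -0.65900991]
tab corners side [[169. 222.]
 [255. 157.]
 [285. 387.]
 [367. 318.]] peg tip/root [[182. 219.]
 [ 80. 197.]]
top [[544. 207.]
 [666. 215.]
 [536. 353.]
 [654. 360.]] [[605. 188.]
 [614.  78.]]
```

View pics/s9.png

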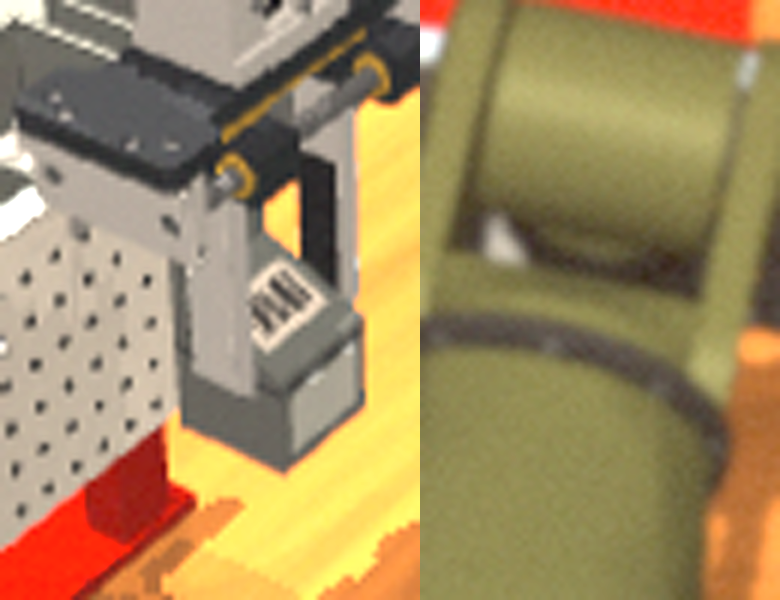

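The case is held level (front corners (288,385) and (362,320), as predicted); the peg is hidden behind the gripper. Inserting in steps with force checks.

servo_tool:
  motion:
    - [1,0.6,0,-0.1,0]
    - [1,1.2,0,-0.3,0]
    - [1,1.8,0,-0.4,0]
    - [1,2.4,0,-0.5,0]
    - [1,2.8,0,-0.6,0]
    - [1,2.8,0,-0.6,0]

```text
time_s: 26.32
ee_pos: [0.6181, -0.0526, 0.3614]
eef_rot: [-3.142, 0.0, -0.008]
force: [-0.1, 0.2, -0.9]
grip_width: 0.048
grip_force: 25.0
```

servo_tool:
  motion:
    - [1,0.6,0,-0.1,0]
    - [1,1.2,0,-0.3,0]
    - [1,1.8,0,-0.4,0]
    - [1,2.4,0,-0.5,0]
    - [1,3,0,-0.6,0]
    - [1,3.3,0,-0.7,0]
    - [1,3.3,0,-0.7,0]

```text
time_s: 27.2
ee_pos: [0.651, -0.0526, 0.3544]
eef_rot: [-3.142, 0.0, -0.008]
force: [-0.3, -0.2, -2.4]
grip_width: 0.0477
grip_force: 25.0
```

servo_tool:
  motion:
    - [1,0.1,0,-0.2,0]
    - [1,0.1,0,-0.4,0]
    - [1,0.1,0,-0.5,0]
    - [1,0.1,0,-0.6,0]
    - [1,0.1,0,-0.6,0]
    - [1,0.1,0,-0.6,0]
  squeeze: 15

```text
time_s: 27.95
ee_pos: [0.6518, -0.0526, 0.3491]
eef_rot: [3.142, 0.0, -0.008]
force: [-4.3, -0.5, 4.9]
grip_width: 0.0476
grip_force: 15.0
```

It is resting on the peg against the board (force -4 N x, +5 N z). Releasing and going up.

servo_tool:
  motion:
    - [0.45,0,0,0,0]
    - [0.4,0,0,0,0]
    - [0.3,0,0,0,0]
    - [0.3,0,0,0,0]
    - [0.3,0,0,3,0]
    - [0.3,0,0,8,0]
    - [0.3,-4,0,12,0]
    - [0.3,-10,0,14,0]
    - [0.3,-16,0,14,0]
    - [0.3,-22,-6,14,0]
    - [0.3,-24,-12,14,0]
    - [0.3,-24,-16,14,0]
    - [0.3,-24,-16,14,0]

```text
time_s: 29.58
ee_pos: [0.4109, -0.2154, 0.4886]
eef_rot: [3.141, -0.0, -0.013]
force: [0.2, 0.9, -0.5]
grip_width: 0.0659
grip_force: 0.0
```

Run:
```python
from h import *
s=snap("side");t=snap("top");S=s["image"][:,:,::-1];T=t["image"][:,:,::-1]
o=ctrl.get_obs();print(o["ee_pos"],o["eef_rot"],o["force"])
f=lambda I,k:cv2.convertScaleAbs(cv2.resize(I,None,fx=k,fy=k,interpolation=cv2.INTER_CUBIC),alpha=1.3,beta=10)
cv2.imwrite("pics/s10.png",np.vstack([np.hstack([f(S[160:235,250:350],4),f(T[180:255,290:390],4)]),np.hstack([f(S[250:310,280:380],4),f(T[240:300,270:370],4)])]))
def home(x,y,yw):
  c,q=np.cos(yw),np.sin(yw);return [[x+c*a-q*b,y+q*a+c*b,z+.1175] for a,b,z in CASE]
h=home(.653,-.0535,-.009)
print(((proj(s,h)-[250,160])*4).round(),((proj(t,h)-[290,180])*4+[400,0]).round())
```

```text
[ 0.41177826 -0.2127754   0.48861377] [-3.14138196e+00 -3.70690229e-06 -9.68092205e-03] [1.03875321 0.10259652 0.39543998]
[[ 63.  97.]
 [121.  56.]
 [137. 203.]
 [193. 160.]] [[570.  44.]
 [649.  50.]
 [564. 142.]
 [641. 147.]]
```

View pics/s10.png

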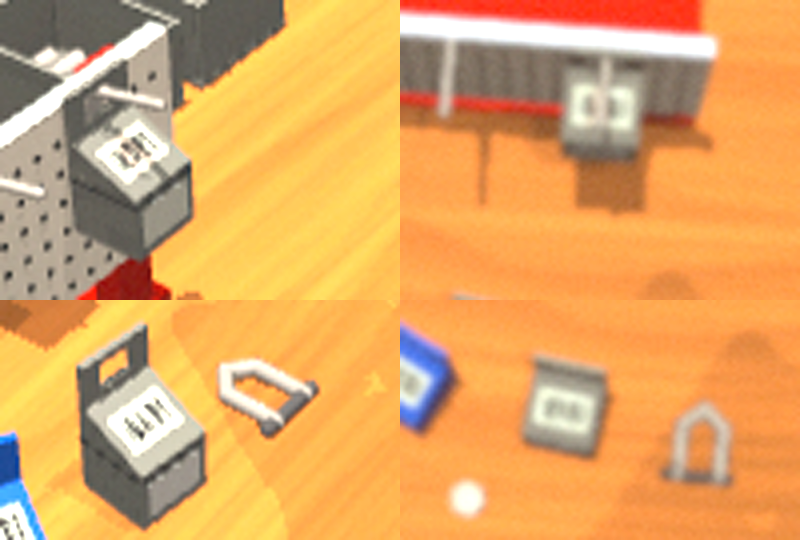

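The right case hangs flush on the right peg: front corners at (140,204) and (190,160), predicted (137,203) and (193,160). The left case is unmoved (label at top pixel (311,267)). Picking it up.

servo_tool:
  motion:
    - [0.3,2,5,0,-2]
    - [0.3,4,10,-3,-4]
    - [0.3,6,15,-6,-6]
    - [0.3,8,20,-9,-7.3]
    - [0.3,10.1,22.7,-12,-7.3]
    - [0.3,10.1,22.7,-17,-7.3]
    - [0.3,10.1,22.7,-21,-7.3]
    - [0.3,10.1,22.7,-24,-7.3]
    - [0.3,10.1,22.7,-25.8,-7.3]
    - [0.3,10.1,22.7,-25.8,-7.3]
    - [0.3,10.1,22.7,-25.8,-7.3]
    - [0.6,10.1,22.7,-25.8,-7.3]
    - [1,10.1,22.7,-25.8,-7.3]
    - [1,10.1,22.7,-25.8,-7.3]
    - [1,10.1,22.7,-25.8,-7.3]
    - [1,10.1,22.7,-25.8,-7.3]
  squeeze: 25

```text
time_s: 31.68
ee_pos: [0.513, 0.0144, 0.2312]
eef_rot: [-3.141, -0.001, -0.136]
force: [-1.4, 1.6, 6.2]
grip_width: 0.0478
grip_force: 25.0
```

servo_tool:
  motion:
    - [1,0,0,1,0]
    - [1,0,0,4,0]
    - [1,0,0,9,0]
    - [1,0,0,13.7,0]
    - [1,2,4,13.7,3]
    - [1,4,8,13.7,6]
    - [1,7.8,12.2,13.7,7.3]
    - [1,7.8,12.2,13.7,7.3]
    - [1,7.8,12.2,13.7,7.3]
    - [1,7.8,12.2,13.7,7.3]

```text
time_s: 32.92
ee_pos: [0.5905, 0.1355, 0.3681]
eef_rot: [3.142, -0.0, -0.009]
force: [0.6, -0.1, -1.9]
grip_width: 0.0477
grip_force: 25.0
```

servo_tool:
  motion:
    - [1,0.6,0,-0.1,0]
    - [1,1.2,0,-0.3,0]
    - [1,1.8,0,-0.4,0]
    - [1,2.4,0,-0.5,0]
    - [1,2.8,0,-0.6,0]
    - [1,2.8,0,-0.6,0]

```text
time_s: 33.67
ee_pos: [0.6191, 0.1364, 0.3614]
eef_rot: [3.142, 0.0, -0.008]
force: [0.2, -0.3, -2.0]
grip_width: 0.0479
grip_force: 25.0
```

servo_tool:
  motion:
    - [1,0.6,0,-0.1,0]
    - [1,1.2,0,-0.3,0]
    - [1,1.8,0,-0.4,0]
    - [1,2.4,0,-0.5,0]
    - [1,3,0,-0.6,0]
    - [1,3.3,0,-0.7,0]
    - [1,3.3,0,-0.7,0]

```text
time_s: 34.55
ee_pos: [0.652, 0.1363, 0.3544]
eef_rot: [3.142, 0.0, -0.008]
force: [-0.3, 0.4, -0.9]
grip_width: 0.0479
grip_force: 25.0
```

servo_tool:
  motion:
    - [1,0.1,0,-0.2,0]
    - [1,0.1,0,-0.4,0]
    - [1,0.1,0,-0.5,0]
    - [1,0.1,0,-0.6,0]
    - [1,0.1,0,-0.6,0]
    - [1,0.1,0,-0.6,0]
  squeeze: 15

```text
time_s: 35.3
ee_pos: [0.6529, 0.1364, 0.3491]
eef_rot: [-3.141, -0.001, -0.008]
force: [0.4, 0.3, 3.9]
grip_width: 0.048
grip_force: 15.0
```

Resting on the peg (+4 N z). Releasing and backing off.

servo_tool:
  motion:
    - [0.45,0,0,0,0]
    - [0.4,0,0,0,0]
    - [0.3,0,0,0,0]
    - [0.3,0,0,0,0]
    - [0.3,0,0,3,0]
    - [0.3,0,0,8,0]
    - [0.3,-4,0,12,0]
    - [0.3,-10,0,14,0]
    - [0.3,-16,0,14,0]
    - [0.3,-22,-6,14,0]
    - [0.3,-26,-12,14,0]
    - [0.3,-26,-18,14,0]
    - [0.3,-26,-24,14,0]
    - [0.3,-26,-30,14,0]
    - [0.3,-26,-35,14,0]
    - [0.3,-26,-35,14,0]
    - [0.3,-26,-35,14,0]
    - [0.3,-26,-35,14,0]
    - [0.3,-26,-35,14,0]

```text
time_s: 37.67
ee_pos: [0.3931, -0.2125, 0.4889]
eef_rot: [3.141, -0.0, -0.007]
force: [-0.5, 0.3, -0.2]
grip_width: 0.0659
grip_force: 0.0
```

Run:
```python
from h import *
s=snap("side");t=snap("top");S=s["image"][:,:,::-1];T=t["image"][:,:,::-1]
print(ctrl.get_obs()["ee_pos"])
def whites(im,box,sm,vm):
    x0,y0,x1,y1=box;h=cv2.cvtColor(im[y0:y1,x0:x1],cv2.COLOR_BGR2HSV);m=((h[...,1]<sm)&(h[...,2]>vm)).astype(np.uint8);m=cv2.morphologyEx(m,cv2.MORPH_CLOSE,np.ones((3,3)))
    n,l,st,c=cv2.connectedComponentsWithStats(m);return [((c[i]+[x0,y0]).round(1).tolist(),int(st[i,4])) for i in range(1,n) if st[i,4]>25]
for n,x,y in(("R",.653,-.0535),("L",.6546,.1365)):
  P=[x-.0025,y,.1175+.052];print(n,proj(s,P).round(1),proj(t,P).round(1))
  for cam,im in((s,S),(t,T)):
    u,v=proj(cam,P)[0].astype(int);print(whites(im,(u-14,v-14,u+14,v+14),60,150))
# front corner darkness compare: patch similarity between R and L cases in side view, dot of scanner
d=cv2.cvtColor(S,6)[170:186,426:443];print("scanner dot",np.unravel_index(d.argmax(),d.shape),d.max(), "expect row~8 col~8")
```

```text
[ 0.39303616 -0.21285109  0.48882969]
R [[283.5 198.3]] [[341.3 206.8]]
[([283.2, 196.7], 322)]
[([339.9, 205.9], 150)]
L [[221.7 245. ]] [[265.1 201.3]]
[([221.1, 243.9], 419)]
[([264.3, 200.6], 128)]
scanner dot (np.int64(7), np.int64(8)) 193 expect row~8 col~8
```

```bash
python3 -c "
from station import ctrl
print(ctrl.hand_in())"
```

```text
the job is handed in; nothing more can be done
None
```

I handed the job in: both cases delivered this time were scanned left then right (tilt about 24° of the label's 25°, aim within about 2 mm), the scanner stands back in its cup, and the cases hang on the right and left pegs against the board, in the places measured for hanging flush.

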